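Dock the sample boxes by lid colour

TASK

Lift the handled steel can off the pink-lidded sample box and set it down gently, upright, in the middle of the pale blue pad. Slide the pink-lidded box into the pink dock and the orange-lidded box into the orange dock, each fully home against the rubber stop under the roof; push gently, ease off as soon as you feel the stop, and leave the blue box, the jars and the wash bottle where they are.

Things in the scene. Friction and masses are not known exactly. Their poses are not given: they have to be found in the camera images.
- pink_box: closed flat sample box, white with lid in pink, 90 x 90 mm and 36 mm high, about 0.3 kg, loose on the bench; too wide to grip. Origin: centre of its underside, z up, x and y along its sides. The can stands on it at the start
- orange_box: closed flat sample box, white with lid in orange, 90 x 90 mm and 36 mm high, about 0.3 kg, loose on the bench; too wide to grip. Origin: centre of its underside, z up, x and y along its sides
- pink_dock: fixed box garage with pink walls and stripes, no floor: inside 104 mm wide (flared to 113 at the mouth), 64 mm high, 110 mm deep from mouth to black rubber stop; walls 6 mm, clear roof 4 mm from mouth to back. Origin: mouth centre at bench level, x into the dock, z up. A box that is home has its tail 20 mm inside the roof's front edge: reach under it at a tilt
- orange_dock: fixed box garage with orange walls and stripes, no floor: inside 104 mm wide (flared to 113 at the mouth), 64 mm high, 110 mm deep from mouth to black rubber stop; walls 6 mm, clear roof 4 mm from mouth to back. Origin: mouth centre at bench level, x into the dock, z up. A box that is home has its tail 20 mm inside the roof's front edge: reach under it at a tilt
- pink_dock_home (a point): where the origin of the box lies when it rests against the stop of the pink dock (65 mm in from the mouth, on its centre line, at bench level); x points into the dock
- orange_dock_home (a point): where the origin of the box lies when it rests against the stop of the orange dock (65 mm in from the mouth, on its centre line, at bench level); x points into the dock
- can: steel can with a lid and an upright bail handle, green band, 72 mm diameter, 62 mm high to the lid, 111 mm to the top of the handle, 0.3 kg. Origin: centre of its underside, z up; the handle's level top bar runs along its y axis
- can_grip (a point): middle of the can's handle bar, 106 mm above the can's underside; the bar is round, 10 mm thick, 56 mm long along y, with 44 mm below it to the lid
- pad: pale blue pad 130 x 130 mm, 4 mm thick, fixed on the bench. Origin: centre of its underside, z up; its top is at z = 4 mm
- blue_box: closed flat sample box, white with lid in blue, 90 x 90 mm and 36 mm high, about 0.3 kg, loose on the bench; too wide to grip. Origin: centre of its underside, z up, x and y along its sides; to be left alone
- jar1: amber jar with white cap, 40 mm diameter, 70 mm high, loose; to be left alone. Origin: centre of its underside
- jar2: second amber jar, same as jar1; to be left alone. Origin: centre of its underside
- wash_bottle: white wash bottle, 60 mm diameter, 160 mm high, loose; to be left alone. Origin: centre of its underside
Not all that is in view belongs to the job. What is shaped like the pink_box but brown is not meant. What is shaped like the orange_box but brown is not meant.

How it is judged:
By the outcome, as a careful person would: the job done as asked, in the order asked, and still so for the second after the job is handed in, with the robot touching nothing.
It also fails if it takes over 72 s, if anything falls off the work surface, if the arm or the gripper's body presses on something with over 40 N, if the wrist force passes 120 N, or if a joint passes its speed limit or range.

ROBOT

A 6-joint arm with a two-finger parallel gripper is mounted at the origin on the work surface. World frame = base frame: x ahead of the robot, y to its left, z up, the work surface at z = 0. Lengths are in m, angles in rad, forces in N, time in s.
With the tool pointing down it reaches from about 0.25 to 0.8 m from the base axis. Payload 8.5 kg.
Tool frame: the origin (TCP) lies midway between the tips of the shut fingers; the grasp point (between the pads) lies 19 mm behind it; x points along the fingers, y is the direction in which the jaws open and shut, and the axes are right-handed (so a half turn about x gives the same grasp; the last joint's range is limited). The gripper opens to 85 mm and grips with 20 to 120 N. Pads are 22 mm wide; open, the fingers measure 114 mm over their backs; the gripper's body (76 mm by 85 mm) begins 54 mm behind the grasp point. The pads swing forward as they close: fully open they stand 13 mm farther back than shut.
Start: joints at [1.127, 0.238, -0.013, 1.319, 0, 1.571], TCP at [0.225, 0.474, 0.231] pointing down, gripper open.
Joint ranges: [-2.66, 2.66], [-1.03, 1.9], [-1.14, 1.46], [-1.82, 2.27], [-1.45, 1.34], [-3.14, 3.14]. Speed limits (rad/s): [2.22, 2.22, 2.79, 3.14, 3.14, 3.14].

INTERFACE

Orientations are given as a rotation vector (axis times angle).
In Python, from workcell import r gives the robot as it stands. The module is installed in compiled form; this text tells all that it offers.
- The arm moves only by the shell command python3 -m jog 'ROWS' [OPENING] [FORCE]. ROWS is text: rows parted by semicolons, each of 6 numbers parted by spaces: the shift along the world's x, y, z as a fraction of full scale, then the turn, a rotation vector about the world's x, y, z as a fraction of full scale. In form: dx dy dz ax ay az; .... A call has exactly 10 rows; each row is the pose to reach, as a shift and turn from the pose commanded when the call began; what a row does not reach only later rows make up. Full scale, the value 1, is 0.25 m for a shift and 45 degrees for a turn. A row lasts 1/12 s, in which the tool goes at most 41.7 mm and 7.16 degrees, less where a joint would pass 70% of its speed; a pose out of reach is approached as far as the arm can. A call with a number of a shift or a turn outside -1 to 1 is refused whole. A call with a gripper value outside its range is refused whole. OPENING is the closure, from 0 (fully open) to 1 (shut), set as the call begins (- or left out, the last holds). The fingers move at their own pace and stop on an object; FORCE is the grip in N (left out, the last holds). Time passes only in rows, so rows that repeat a pose let the fingers close, or fill a call up. It gives the time, the measured TCP pose, the force and the opening at its end, in the units of the state.
- r.state(): the state, without advancing time (a new reading comes with each control period).
- r.capture(name): name is "side" or "top"; returns the picture (400x640x3 uint8, red, green, blue); there is no depth.
- r.calibration(name): a dict with "fx", "fy", "cx", "cy" (pixels), "k1" (the pictures are not rectified: a ray, as slopes to the right and down, at radius r is drawn at 1 + k1 r^2 times it, then the intrinsics apply), "R" (3x3) and "t" (3): a world point X has camera coordinates R X + t. Camera axes: x right, y down, z forward; pixel columns grow to the right and rows downward; lengths in m; the calibration is good to about 2 mm. A picture is of the moment at which its call begins. calibration takes no time and is no camera call.
- r.close_job(): hands the job in, once; it reports no verdict.
The state is a dict: "clock": time; "joint_pos": joint angles; "joint_velocities": joint speeds; "tau": joint torques, N m; "ee_pos": TCP position; "orientation": TCP orientation; "ft_force": force on the tool from outside, world axes, zero at the start; "wrist_torque": the same for the moment, N m; "grip_width": finger opening in m.
Only numpy, scipy, OpenCV 4.12 (cv2) and the standard library are available. Lean on these libraries where they do the work, as an engineer would, in place of code of your own. Each camera call takes 0.05 s, during which the arm holds its last target. There are 200 camera calls.

## Working session

There is one attempt and no reset: what is moved stays moved. The work goes in short steps, Python scripts to look and compute and a shell command to move; the robot and the scene stay as the last step left them, time stands still between calls to the robot, and variables do not carry over. Pictures are saved under pics/ and viewed, about 8 in all and at most 12, crops included, and the job is handed in when it is done.

```bash
mkdir -p pics
python3 - <<'E'
from workcell import r
import cv2,numpy as np
for n in("top","side"):
    im=r.capture(n); cv2.imwrite(f"pics/{n}0.png",im[...,::-1])
    c=r.calibration(n); print(n,{k:np.round(v,4).tolist() for k,v in c.items()})
print(r.state())
E
```

```text
top {'fx': 372.9706, 'fy': 372.9706, 'cx': 322.8579, 'cy': 199.3253, 'k1': -0.0127, 'R': [[-0.0018, -1.0, -0.0078], [-0.9897, 0.0029, -0.143], [0.143, 0.0074, -0.9897]], 't': [0.003, 0.5451, 0.9755]}
side {'fx': 417.7779, 'fy': 417.7779, 'cx': 317.9436, 'cy': 202.5145, 'k1': -0.0507, 'R': [[0.8243, -0.5661, -0.0076], [-0.3474, -0.4952, -0.7963], [0.4471, 0.659, -0.6048]], 't': [-0.4103, 0.2707, 1.0876]}
{'clock': 0.1, 'joint_pos': array([ 1.12699997e+00,  2.38719515e-01, -1.41585787e-02,  1.31919362e+00,
       -5.76252232e-06,  1.57081444e+00]), 'joint_velocities': array([-1.62824557e-03, -1.68158326e-03,  9.93497285e-04, -1.39556366e-03,
       -4.48680273e-05,  3.07000409e-04]), 'tau': array([-7.90903068e-04, -5.39722180e+01,  3.46997559e+01,  1.34175716e-02,
       -8.81353094e-05, -1.13054620e-05]), 'ee_pos': array([0.22526453, 0.47381146, 0.230747  ]), 'orientation': array([ 0.34708091,  1.54290536, -0.34905045]), 'ft_force': array([ 0.30778331,  0.62999997, -0.72361474]), 'wrist_torque': array([-0.03551986, -0.01415069,  0.06844266]), 'grip_width': 0.08538221305852713}
```

View pics/top0.png

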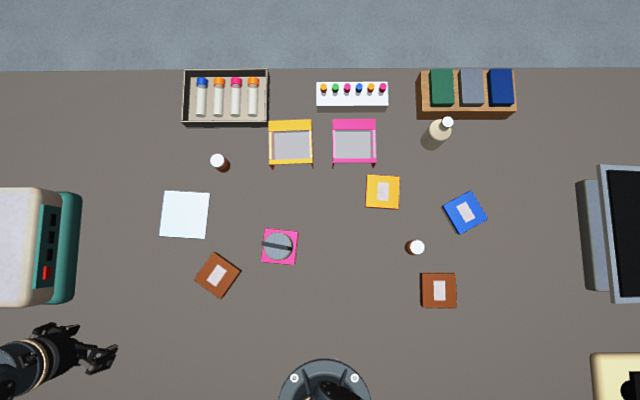

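View pics/side0.png

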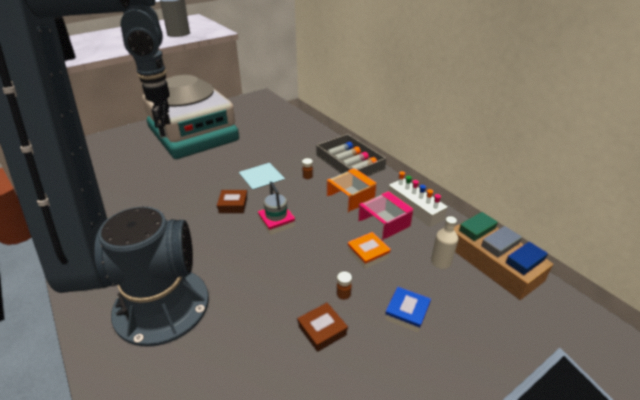

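Top view: the can stands on the pink box at (280,247) with its bar nearly horizontal in the image. The orange box is at (383,192), the pad at (185,215), the orange dock at (291,143) and the pink dock at (354,143), both with mouths toward the robot. The wash bottle is at (438,130), the jars at (219,162) and (416,247), the blue box at (465,212).
Possible mix-ups: for the pink box, the brown box (218,275); for the orange box, the brown box (439,290). I choose the boxes with pink and orange lids.

```bash
cat > h.py <<'E'
import cv2,numpy as np
from workcell import r
def world(n,uv,z):
    c=r.calibration(n);K=np.array([[c["fx"],0,c["cx"]],[0,c["fy"],c["cy"]],[0,0,1.]])
    p=cv2.undistortPoints(np.array(uv,float).reshape(-1,1,2),K,np.array([c["k1"],0,0,0.]))[:,0]
    R=np.array(c["R"]);t=np.array(c["t"]);o=-R.T@t
    d=np.c_[p,np.ones(len(p))]@R
    return o+d*((z-o[2])/d[:,2])[:,None]
def pix(n,X):
    c=r.calibration(n);K=np.array([[c["fx"],0,c["cx"]],[0,c["fy"],c["cy"]],[0,0,1.]])
    return cv2.projectPoints(np.array(X,float).reshape(-1,1,3),cv2.Rodrigues(np.array(c["R"]))[0],np.array(c["t"]),K,np.array([c["k1"],0,0,0.]))[0][:,0]
def blob(im,lo,hi,roi,z,n="top"):
    """min-area rect of the HSV range in roi (x0,y0,x1,y1), corners taken to height z"""
    h=cv2.cvtColor(im,cv2.COLOR_RGB2HSV);m=cv2.inRange(h,lo,hi)
    k=np.zeros_like(m);x0,y0,x1,y1=roi;k[y0:y1,x0:x1]=m[y0:y1,x0:x1]
    pts=np.argwhere(k)[:,::-1]
    w=world(n,pts,z)[:,:2]
    (c,s,a)=cv2.minAreaRect((w*1000).astype(np.float32))
    return np.round(c,1),np.round(s,1),round(a,1),len(pts)
E
python3 - <<'E'
from h import *
im=r.capture("top")
P=((155,90,90),(179,255,255));O=((10,120,120),(28,255,255));B=((85,8,150),(115,120,255))
print("pinkbox",blob(im,*P,(250,220,310,275),.036))
print("orangebox",blob(im,*O,(355,165,410,220),.036))
print("pad",blob(im,*B,(150,180,220,250),.004))
print("pdock",blob(im,*P,(325,110,385,172),.064))
print("odock",blob(im,*O,(260,110,320,172),.064))
print("blue",blob(im,(105,120,80),(125,255,255),(435,185,495,240),.036))
print("can bar ends @.142", world("top",[(262,245),(293,247)],.142))
print("can lid c @.098", world("top",[(278,247)],.098))
print("jars caps",world("top",[(219,160),(416,246)],.07), "bottle",world("top",[(447,122)],.16))
c=cv2.resize(im[105:280,245:405],None,fx=4.5,fy=4.5,interpolation=cv2.INTER_CUBIC)[:,:720]
c=cv2.resize(c,(548,600)); cv2.imwrite("pics/crop1.png",c[...,::-1])
E
```

```text
pinkbox (array([419.2, 119. ]), array([92.1, 90.8]), 84.3, 525)
orangebox (array([ 568.2, -161. ]), array([90.1, 90.1]), 85.4, 850)
pad (array([510.5, 392.8]), array([132.1, 131.3]), 86.4, 2161)
pdock (array([696.3, -82.7]), array([118.4, 134.6]), 89.8, 732)
odock (array([701.2,  90.9]), array([123.6, 118. ]), 1.9, 667)
blue (array([ 510.5, -383.5]), array([89.6, 90.8]), 28.1, 877)
can bar ends @.142 [[0.41976318 0.1474231  0.142     ]
 [0.4148799  0.07279144 0.142     ]]
can lid c @.098 [[0.41566594 0.11443309 0.098     ]]
jars caps [[ 0.64825326  0.28035148  0.07      ]
 [ 0.4179491  -0.23935924  0.07      ]] bottle [[ 0.71942703 -0.30563712  0.16      ]]
```

View pics/crop1.png

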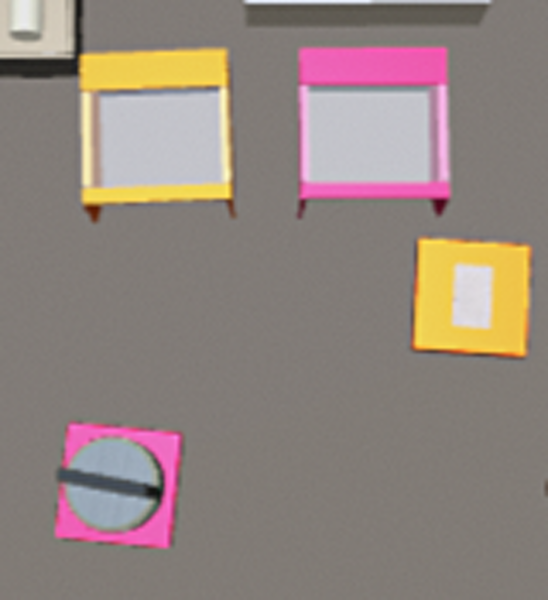

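Crop: the can is centred on the pink lid at crop (113,483), with its bar from (58,475) to (160,491). The dock mouths are at crop (82–232, 200) for orange and (299–450, 198) for pink. The orange lid is at (472,297).

Plan:
1. Move the can to the pad.
2. Slide the orange box +y until it is in front of its dock, because it overlaps the pink lane.
3. Slide the pink box −y, then into its dock.
4. Slide the orange box into its dock.

```bash
cat >> h.py <<'E'
from scipy.spatial.transform import Rotation as Ro
def tool(jaw_deg,tilt=0.,head=0.):
    """pointing down, leaned by tilt toward heading head; jaw axis in the horizontal at jaw_deg"""
    h=np.radians(head);t=np.radians(tilt)
    x=np.array([np.sin(t)*np.cos(h),np.sin(t)*np.sin(h),-np.cos(t)])
    j=np.radians(jaw_deg);y=np.array([np.cos(j),np.sin(j),0]);y-=x*(x@y);y/=np.linalg.norm(y)
    return Ro.from_matrix(np.c_[x,y,np.cross(x,y)])
def go(p,R=None,start=None):
    s=r.state();q=Ro.from_rotvec(s["orientation"])
    d=(np.array(p)-s["ee_pos"])/.25
    a=np.zeros(3) if R is None else (R*q.inv()).as_rotvec()/(np.pi/4)
    print("shift",np.round(d,3),"turn",np.round(a,3))
E
python3 - <<'E'
from h import *
f=lambda x,y:(245+x/3.425,105+y/3.4286)
w=lambda pts,z:np.round(world("top",[f(*p) for p in pts],z)[:,:2]*1000,1).tolist()
print("pdock back/front roof",w([(299,47),(447,47),(299,199),(450,198)],.068),"floor lips",w([(300,217),(440,216)],0))
print("odock",w([(80,53),(228,49),(83,203),(232,199)],.068),"lips",w([(95,221),(234,217)],0))
print("can lid",w([(113.5,483)],.098),"bar",w([(58,475),(160,491)],.142),"box corners",w([(70,423),(183,433),(168,548),(56,537)],.036))
s=r.state();print(np.round(Ro.from_rotvec(s["orientation"]).as_matrix(),3))
for j in(-8.5,171.5):
    go((.418,.115,.20),tool(j))
E
```

```text
pdock back/front roof [[763.2, -24.7], [762.7, -142.5], [639.2, -24.0], [639.5, -142.1]] floor lips [[640.4, -26.0], [640.9, -142.9]]
odock [[759.1, 150.0], [761.8, 31.9], [636.6, 145.2], [639.3, 28.4]] lips [[637.6, 145.4], [640.6, 29.1]]
can lid [[418.5, 114.1]] bar [[423.2, 147.7], [412.0, 75.8]] box corners [[466.7, 157.1], [458.7, 67.8], [369.5, 78.8], [378.0, 166.3]]
[[-0.     0.429  0.903]
 [-0.001  0.903 -0.429]
 [-1.    -0.001 -0.   ]]
shift [ 0.771 -1.435 -0.123] turn [ 1.000e-03 -1.000e-03 -1.624e+00]
shift [ 0.771 -1.435 -0.123] turn [2.000e-03 1.000e-03 2.376e+00]
```

```bash
python3 -m jog '0.06 -0.1 0 0 0 -0.1;0.12 -0.2 0 0 0 -0.25;0.2 -0.35 0 0 0 -0.4;0.3 -0.5 0 0 0 -0.55;0.4 -0.65 0 0 0 -0.7;0.5 -0.8 0 0 0 -0.85;0.55 -0.9 0 0 0 -1;0.6 -1 0 0 0 -1;0.6 -1 0 0 0 -1;0.6 -1 0 0 0 -1' 0 40
python3 -m jog '0.05 -0.1 0 0 0 -0.15;0.1 -0.25 0 0 0 -0.3;0.17 -0.4 0 0 0 -0.45;0.17 -0.435 0 0 0 -0.6;0.17 -0.435 -0.05 0 0 -0.624;0.17 -0.435 -0.12 0 0 -0.624;0.17 -0.435 -0.12 0 0 -0.624;0.17 -0.435 -0.12 0 0 -0.624;0.17 -0.435 -0.12 0 0 -0.624;0.17 -0.435 -0.12 0 0 -0.624'
python3 - <<'E'
from h import *
s=r.state();print(s["clock"],s["ee_pos"],s["ft_force"])
go((.418,.115,.123),tool(-8.5))
a=r.capture("top")[190:300,220:350];b=r.capture("side")[130:240,220:350]
cv2.imwrite("pics/c2.png",np.hstack([cv2.resize(q,None,fx=3,fy=3,interpolation=2) for q in(a,b)])[...,::-1])
E
```

```text
clock: 0.98
ee_pos: [0.3759, 0.2228, 0.2312]
orientation: [0.956, 1.351, -0.957]
ft_force: [0.1, -0.4, -0.0]
grip_width: 0.0856
clock: 1.82
ee_pos: [0.4182, 0.1161, 0.2021]
orientation: [1.317, 1.136, -1.316]
ft_force: [0.2, 0.3, 0.8]
grip_width: 0.0849
1.8167 [0.41819585 0.11609526 0.20207081] [0.2144471  0.33261683 0.79864128]
shift [-0.001 -0.004 -0.316] turn [-0.     0.001 -0.002]
```

View pics/c2.png

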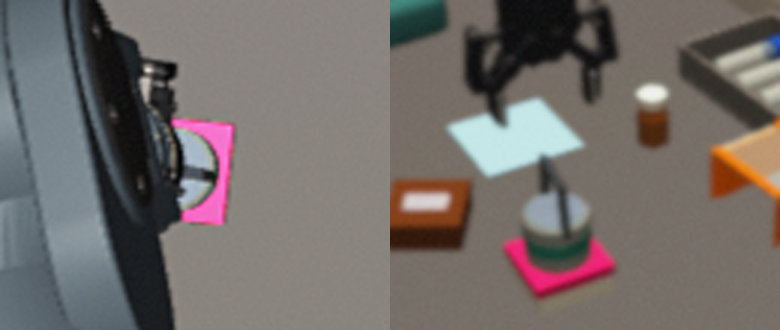

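The open fingers straddle the bar: the side crop shows the bar from (545,158) to (567,235) below the fingers. Descend, grip and lift.

```bash
python3 -m jog '0 0 -0.05 0 0 0;0 0 -0.1 0 0 0;0 0 -0.15 0 0 0;0 0 -0.2 0 0 0;0 0 -0.25 0 0 0;0 0 -0.29 0 0 0;0 0 -0.31 0 0 0;0 0 -0.316 0 0 0;0 0 -0.316 0 0 0;0 0 -0.316 0 0 0'
python3 -m jog '0 0 0 0 0 0;0 0 0 0 0 0;0 0 0 0 0 0;0 0 0 0 0 0;0 0 0 0 0 0;0 0 0 0 0 0;0 0 0 0 0 0;0 0 0 0 0 0;0 0 0 0 0 0;0 0 0 0 0 0' 1 50
python3 -m jog '0 0 0 0 0 0;0 0 0 0 0 0;0 0 0.02 0 0 0;0 0 0.05 0 0 0;0 0 0.1 0 0 0;0 0 0.15 0 0 0;0 0 0.2 0 0 0;0 0 0.25 0 0 0;0 0 0.28 0 0 0;0 0 0.28 0 0 0'
```

```text
clock: 2.75
ee_pos: [0.4183, 0.1155, 0.1229]
orientation: [1.318, 1.135, -1.317]
ft_force: [-0.3, -0.7, -0.9]
grip_width: 0.0853
clock: 3.58
ee_pos: [0.4181, 0.1154, 0.1224]
orientation: [1.318, 1.135, -1.317]
ft_force: [0.3, 0.6, 1.4]
grip_width: 0.0084
clock: 4.42
ee_pos: [0.4185, 0.1155, 0.1939]
orientation: [1.319, 1.134, -1.316]
ft_force: [0.7, 0.1, -3.8]
grip_width: 0.0085
```

```bash
python3 -m jog '0.02 0.05 0 0 0 0;0.06 0.14 0 0 0 0;0.11 0.26 0 0 0 0;0.16 0.38 0 0 0 0;0.21 0.5 0 0 0 0;0.26 0.62 0 0 0 0;0.3 0.74 0 0 0 0;0.33 0.84 0 0 0 0;0.35 0.92 0 0 0 0;0.36 0.98 0 0 0 0'
python3 -m jog '0.006 0.05 0 0 0 0;0.008 0.1 0 0 0 0;0.008 0.132 -0.03 0 0 0;0.008 0.134 -0.08 0 0 0;0.008 0.134 -0.14 0 0 0;0.008 0.134 -0.2 0 0 0;0.008 0.134 -0.25 0 0 0;0.008 0.134 -0.29 0 0 0;0.008 0.134 -0.31 0 0 0;0.008 0.134 -0.31 0 0 0'
python3 - <<'E'
from h import *
go((.5105,.394,.0904))
b=r.capture("side")[100:230,200:340]
cv2.imwrite("pics/c3.png",cv2.resize(b,None,fx=4,fy=4,interpolation=2)[...,::-1])
E
```

```text
clock: 5.25
ee_pos: [0.5079, 0.363, 0.1903]
orientation: [1.316, 1.136, -1.319]
ft_force: [-0.9, -0.2, -3.5]
grip_width: 0.0082
clock: 6.08
ee_pos: [0.5093, 0.3933, 0.1134]
orientation: [1.316, 1.135, -1.32]
ft_force: [0.4, 0.3, -3.5]
grip_width: 0.0081
shift [ 0.005  0.003 -0.092] turn [0. 0. 0.]
```

View pics/c3.png

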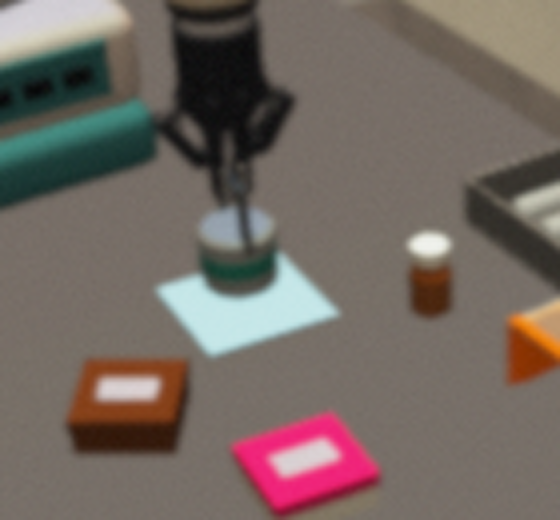

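The can hangs upright at (237,250) over the pad, and the pink box stayed put at (305,460). Lower it gently.

```bash
python3 -m jog '0 0 -0.015 0 0 0;0.005 0 -0.03 0 0 0;0.005 0.003 -0.045 0 0 0;0.005 0.003 -0.055 0 0 0;0.005 0.003 -0.063 0 0 0;0.005 0.003 -0.07 0 0 0;0.005 0.003 -0.075 0 0 0;0.005 0.003 -0.08 0 0 0;0.005 0.003 -0.084 0 0 0;0.005 0.003 -0.084 0 0 0'
python3 -m jog '0 0 -0.001 0 0 0;0 0 -0.002 0 0 0;0 0 -0.003 0 0 0;0 0 -0.004 0 0 0;0 0 -0.005 0 0 0;0 0 -0.006 0 0 0;0 0 -0.007 0 0 0;0 0 -0.008 0 0 0;0 0 -0.008 0 0 0;0 0 -0.008 0 0 0'
```

```text
clock: 6.97
ee_pos: [0.5111, 0.3946, 0.0936]
orientation: [1.318, 1.135, -1.318]
ft_force: [0.5, -0.5, -2.9]
grip_width: 0.0083
clock: 7.8
ee_pos: [0.5111, 0.3946, 0.0917]
orientation: [1.318, 1.135, -1.318]
ft_force: [-0.2, -0.3, -2.8]
grip_width: 0.0084
```

```bash
python3 -m jog '0 0 -0.001 0 0 0;0 0 -0.002 0 0 0;0 0 -0.003 0 0 0;0 0 -0.004 0 0 0;0 0 -0.005 0 0 0;0 0 -0.005 0 0 0;0 0 -0.005 0 0 0;0 0 -0.005 0 0 0;0 0 -0.005 0 0 0;0 0 -0.005 0 0 0'
```

```text
clock: 8.63
ee_pos: [0.5112, 0.3946, 0.0906]
orientation: [1.318, 1.135, -1.318]
ft_force: [-0.1, -0.7, -3.6]
grip_width: 0.008
```

```bash
python3 -m jog '0 0 -0.001 0 0 0;0 0 -0.002 0 0 0;0 0 -0.003 0 0 0;0 0 -0.004 0 0 0;0 0 -0.005 0 0 0;0 0 -0.006 0 0 0;0 0 -0.006 0 0 0;0 0 -0.006 0 0 0;0 0 -0.006 0 0 0;0 0 -0.006 0 0 0'
```

```text
clock: 9.47
ee_pos: [0.5119, 0.3946, 0.0902]
orientation: [1.319, 1.134, -1.316]
ft_force: [1.1, -2.2, 7.2]
grip_width: 0.0081
```

Contact felt (7 N). Open, rise clear and move toward the −y side of the orange box.

```bash
python3 -m jog '0 0 0.003 0 0 0;0 0 0.003 0 0 0;0 0 0.003 0 0 0;0 0 0.003 0 0 0;0 0 0.003 0 0 0;0 0 0.003 0 0 0;0 0 0.02 0 0 0;0 0 0.06 0 0 0;0 0 0.12 0 0 0;0 0 0.2 0 0 0' 0
python3 -m jog '0 0 0.08 0 0 0;0 -0.04 0.15 0 0 0;0.02 -0.12 0.15 0 0 0;0.04 -0.24 0.15 0 0 0;0.05 -0.36 0.15 0 0 0.02;0.06 -0.5 0.15 0 0 0.04;0.07 -0.64 0.15 0 0 0.06;0.08 -0.78 0.15 0 0 0.087;0.09 -0.9 0.15 0 0 0.087;0.1 -1 0.15 0 0 0.087'
python3 -m jog '0.02 -0.12 0 0 0 0;0.04 -0.24 0 0 0 0;0.05 -0.36 0 0 0 0;0.06 -0.5 0 0 0 0;0.07 -0.64 0 0 0 0;0.08 -0.78 0 0 0 0;0.09 -0.9 0 0 0 0;0.1 -1 0 0 0 0;0.1 -1 0 0 0 0;0.1 -1 0 0 0 0' 0.4 20
python3 - <<'E'
from h import *
s=r.state();go((.562,-.247,.03),tool(-4.6))
im=r.capture("top");b=r.capture("side")
cv2.imwrite("pics/c4.png",np.hstack([cv2.resize(q,None,fx=2.8,fy=2.8,interpolation=2) for q in(b[130:250,215:355],im[170:290,150:290])])[...,::-1])
E
```

```text
clock: 10.3
ee_pos: [0.5106, 0.3942, 0.1393]
orientation: [1.316, 1.136, -1.319]
ft_force: [-0.2, 1.0, 0.1]
grip_width: 0.0855
clock: 11.13
ee_pos: [0.5362, 0.1425, 0.1778]
orientation: [1.269, 1.169, -1.268]
ft_force: [1.2, -0.2, 0.0]
grip_width: 0.0853
clock: 11.97
ee_pos: [0.5613, -0.1067, 0.1773]
orientation: [1.27, 1.168, -1.269]
ft_force: [0.3, 0.4, 0.8]
grip_width: 0.0515
shift [ 0.003 -0.561 -0.589] turn [0.    0.001 0.003]
```

View pics/c4.png

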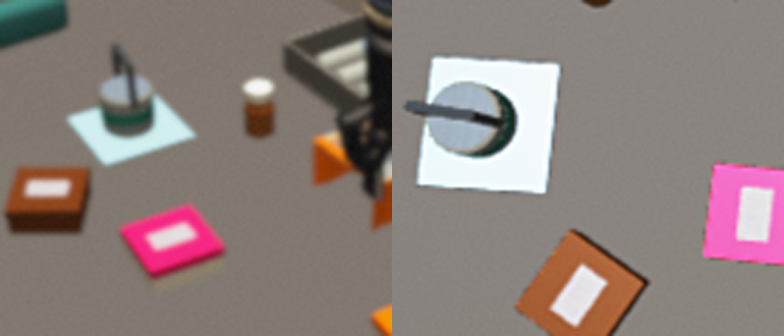

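The can stands upright on the pad at right-crop (465,120). Go down behind the orange box and push it +y, squaring it to about +1.5°.

```bash
python3 -m jog '0.003 -0.1 0 0 0 0;0.005 -0.25 0 0 0 0;0.007 -0.4 0 0 0 0;0.007 -0.5 -0.02 0 0 0;0.007 -0.56 -0.12 0 0 0;0.007 -0.56 -0.25 0 0 0;0.007 -0.56 -0.38 0 0 0;0.007 -0.56 -0.5 0 0 0;0.007 -0.56 -0.6 0 0 0;0.007 -0.56 -0.655 0 0 0'
python3 -m jog '0 0.02 0 0 0 0;0 0.045 0 0 0 0;0 0.07 0 0 0 0;0 0.09 0 0 0 0;0 0.11 0 0 0 0.01;0 0.135 0 0 0 0.03;0 0.16 0 0 0 0.05;0 0.19 0 0 0 0.07;0 0.22 0 0 0 0.1;0 0.25 0 0 0 0.13'
python3 - <<'E'
from h import *
im=r.capture("top");O=((10,120,120),(28,255,255));cv2.imwrite("pics/x.png",im[...,::-1])
print("orangebox",blob(im,*O,(330,172,420,220),.036)); print(r.state()["ft_force"])
print("can",world("top",[(176.1,212.5)],.066))
E
```

```text
clock: 12.9
ee_pos: [0.5617, -0.2433, 0.01]
orientation: [1.266, 1.175, -1.269]
ft_force: [-0.6, 0.4, 0.2]
grip_width: 0.0512
clock: 13.73
ee_pos: [0.563, -0.1823, 0.013]
orientation: [1.191, 1.22, -1.191]
ft_force: [0.3, -2.3, 2.0]
grip_width: 0.0514
orangebox (array([ 561.9, -127.2]), array([90.6, 91.5]), 1.9, 819)
[1.36937546 0.17115695 0.77003142]
can [[0.50713609 0.39016924 0.066     ]]
```

```bash
python3 -m jog '0 0.02 0 0 0 0;0 0.055 0 0 0 0;0 0.1 0 0 0 0;0 0.145 0 0 0 0;0 0.19 0 0 0 0;0 0.235 0 0 0 0;0 0.28 0 0 0 0;0 0.325 0 0 0 0;0 0.37 0 0 0 0;0 0.415 0 0 0 0'
python3 -m jog '0 0.045 0 0 0 0;0 0.09 0 0 0 0;0 0.135 0 0 0 0;0 0.18 0 0 0 0;0 0.225 0 0 0 0;0 0.27 0 0 0 0;0 0.315 0 0 0 0;0 0.355 0 0 0 0;0 0.39 0 0 0 0;0 0.415 0 0 0 0'
python3 - <<'E'
from h import *
im=r.capture("top");O=((10,120,120),(28,255,255));cv2.imwrite("pics/c5.png",im[90:310,130:450][:,:,::-1].repeat(2,0).repeat(2,1))
print("orangebox",blob(im,*O,(250,172,420,220),.036));
E
```

```text
clock: 14.62
ee_pos: [0.5627, -0.0778, 0.0127]
orientation: [1.193, 1.22, -1.193]
ft_force: [-0.2, -0.6, -0.3]
grip_width: 0.0513
clock: 15.45
ee_pos: [0.5629, 0.0258, 0.0128]
orientation: [1.193, 1.22, -1.193]
ft_force: [-0.2, -0.4, -1.1]
grip_width: 0.0514Traceback (most recent call last):
  File "<stdin>", line 3, in <module>
  File "h.py", line 17, in blob
    w=world(n,pts,z)[:,:2]
      ~~~~~^^^^^^^^^
  File "h.py", line 5, in world
    p=cv2.undistortPoints(np.array(uv,float).reshape(-1,1,2),K,np.array([c["k1"],0,0,0.]))[:,0]
      ~~~~~~~~~~~~~~~~~~~^^^^^^^^^^^^^^^^^^^^^^^^^^^^^^^^^^^^^^^^^^^^^^^^^^^^^^^^^^^^^^^^^
cv2.error: OpenCV(4.12.0) /io/opencv/modules/calib3d/src/undistort.dispatch.cpp:347: error: (-215:Assertion failed) CV_IS_MAT(_src) && CV_IS_MAT(_dst) && (_src->rows == 1 || _src->cols == 1) && (_dst->rows == 1 || _dst->cols == 1) && _src->cols + _src->rows - 1 == _dst->rows + _dst->cols - 1 && (CV_MAT_TYPE(_src->type) == CV_32FC2 || CV_MAT_TYPE(_src->type) == CV_64FC2) && (CV_MAT_TYPE(_dst->type) == CV_32FC2 || CV_MAT_TYPE(_dst->type) == CV_64FC2) in function 'cvUndistortPointsInternal'
```

View pics/c5.png

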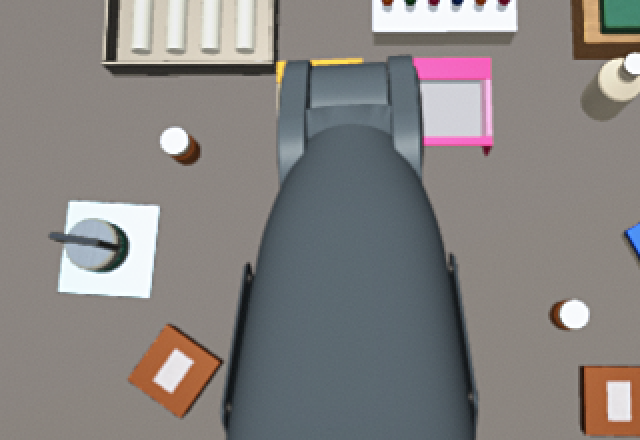

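The arm hides both boxes in this view. The can at crop (95,245), the jars and the brown boxes are undisturbed. Back off, and go to the +y side of the pink box.

```bash
python3 -m jog '0 -0.03 0 0 0 0;0 -0.05 0.02 0 0 0;0 -0.05 0.15 0 0 0;-0.05 -0.04 0.3 0 0 0;-0.12 0 0.42 0 0 -0.03;-0.22 0.1 0.44 0 0 -0.06;-0.32 0.24 0.44 0 0 -0.1;-0.42 0.38 0.44 0 0 -0.14;-0.5 0.52 0.44 0 0 -0.165;-0.545 0.66 0.44 0 0 -0.165'
python3 - <<'E'
from h import *
go((.4264,.195,.012),tool(-5.7))
im=r.capture("top");O=((10,120,120),(28,255,255));P=((155,90,90),(179,255,255))
print("orangebox",blob(im,*O,(250,172,340,220),.036)); print("pink",blob(im,*P,(250,215,310,275),.036))
E
```

```text
clock: 16.33
ee_pos: [0.4246, 0.1894, 0.1235]
orientation: [1.29, 1.155, -1.291]
ft_force: [1.2, 0.2, -0.4]
grip_width: 0.0512
shift [ 0.007  0.022 -0.446] turn [-0.    -0.     0.015]
orangebox (array([561.9,  82. ]), array([91. , 90.5]), 0.9, 859)
pink (array([419.2, 119. ]), array([92.1, 90.8]), 84.3, 940)
```

```bash
python3 -m jog '0.007 0.022 -0.03 0 0 0;0.007 0.022 -0.1 0 0 0.01;0.007 0.022 -0.2 0 0 0.015;0.007 0.022 -0.3 0 0 0.015;0.007 0.022 -0.38 0 0 0.015;0.007 0.022 -0.43 0 0 0.015;0.007 0.022 -0.446 0 0 0.015;0.007 0.0 -0.446 0 0 0.015;0.007 -0.025 -0.446 0 0 0.015;0.007 -0.05 -0.446 0 0 0.015'
python3 -m jog '0 -0.02 0 0 0 0;0 -0.04 0 0 0 0.01;0 -0.065 0 0 0 0.03;0 -0.09 0 0 0 0.05;0 -0.12 0 0 0 0.08;0 -0.155 0 0 0 0.11;0 -0.19 0 0 0 0.127;0 -0.23 0 0 0 0.127;0 -0.27 0 0 0 0.127;0 -0.315 0 0 0 0.127'
python3 -m jog '0 -0.045 0 0 0 0;0 -0.09 0 0 0 0;0 -0.135 0 0 0 0;0 -0.18 0 0 0 0;0 -0.225 0 0 0 0;0 -0.27 0 0 0 0;0 -0.315 0 0 0 0;0 -0.36 0 0 0 0;0 -0.405 0 0 0 0;0 -0.44 0 0 0 0'
python3 - <<'E'
from h import *
im=r.capture("top");P=((155,90,90),(179,255,255))
print("pink",blob(im,*P,(270,220,400,275),.036)); 
b=r.capture("side")[130:350,240:500]
cv2.imwrite("pics/c6.png",cv2.resize(b,None,fx=2.5,fy=2.5,interpolation=2)[...,::-1])
E
```

```text
clock: 17.22
ee_pos: [0.4292, 0.1762, 0.0121]
orientation: [1.281, 1.161, -1.279]
ft_force: [0.3, -0.2, 0.6]
grip_width: 0.0515
clock: 18.05
ee_pos: [0.4287, 0.0977, 0.0117]
orientation: [1.207, 1.211, -1.206]
ft_force: [-0.3, 2.2, 2.1]
grip_width: 0.0512
clock: 18.88
ee_pos: [0.4281, -0.0129, 0.0114]
orientation: [1.207, 1.211, -1.207]
ft_force: [-0.8, 2.2, 2.4]
grip_width: 0.0512Traceback (most recent call last):
  File "<stdin>", line 3, in <module>
  File "h.py", line 17, in blob
    w=world(n,pts,z)[:,:2]
      ~~~~~^^^^^^^^^
  File "h.py", line 5, in world
    p=cv2.undistortPoints(np.array(uv,float).reshape(-1,1,2),K,np.array([c["k1"],0,0,0.]))[:,0]
      ~~~~~~~~~~~~~~~~~~~^^^^^^^^^^^^^^^^^^^^^^^^^^^^^^^^^^^^^^^^^^^^^^^^^^^^^^^^^^^^^^^^^
cv2.error: OpenCV(4.12.0) /io/opencv/modules/calib3d/src/undistort.dispatch.cpp:347: error: (-215:Assertion failed) CV_IS_MAT(_src) && CV_IS_MAT(_dst) && (_src->rows == 1 || _src->cols == 1) && (_dst->rows == 1 || _dst->cols == 1) && _src->cols + _src->rows - 1 == _dst->rows + _dst->cols - 1 && (CV_MAT_TYPE(_src->type) == CV_32FC2 || CV_MAT_TYPE(_src->type) == CV_64FC2) && (CV_MAT_TYPE(_dst->type) == CV_32FC2 || CV_MAT_TYPE(_dst->type) == CV_64FC2) in function 'cvUndistortPointsInternal'
```

```bash
python3 -m jog '0 -0.03 0 0 0 0;0 -0.05 0 0 0 0;0 -0.06 0 0 0 0;0 -0.06 0 0 0 0;0 -0.03 0 0 0 0;0 0 0 0 0 0;0 0.03 0.1 0 0 0;0 0.03 0.22 0 0 0;0 0.03 0.34 0 0 0;0 0.03 0.44 0 0 0'
python3 - <<'E'
from h import *
s=r.state();print(np.round(s["joint_pos"],2))
go((.33,-.083,.12),tool(90));go((.33,-.083,.12),tool(-90))
im=r.capture("top");P=((155,90,90),(179,255,255));cv2.imwrite("pics/x2.png",im[...,::-1])
try: print("pink",blob(im,*P,(270,220,400,275),.036))
except Exception: print("hidden")
E
```

```text
clock: 19.77
ee_pos: [0.4283, -0.003, 0.123]
orientation: [1.205, 1.211, -1.205]
ft_force: [0.5, 0.5, -0.2]
grip_width: 0.0514
[-0.01  0.14 -0.43  1.   -0.    1.56]
shift [-0.393 -0.32  -0.012] turn [-0.     0.     1.993]
shift [-0.393 -0.32  -0.012] turn [ 0.     0.    -2.007]
pink (array([ 424.5, -125.8]), array([ 8. , 90.6]), 88.9, 115)
```

```bash
python3 -m jog '-0.03 -0.02 0 0 0 0.1;-0.08 -0.06 0 0 0 0.25;-0.14 -0.1 0 0 0 0.4;-0.2 -0.15 0 0 0 0.55;-0.26 -0.2 0 0 0 0.7;-0.32 -0.25 0 0 0 0.85;-0.36 -0.3 0 0 0 1;-0.38 -0.325 0 0 0 1;-0.38 -0.325 0 0 0 1;-0.38 -0.325 0 0 0 1'
python3 - <<'E'
from h import *
s=r.state();print(np.round(s["joint_pos"],2))
go((.335,-.084,.012),tool(90))
E
```

```text
clock: 20.65
ee_pos: [0.3339, -0.0851, 0.1213]
orientation: [0.615, 1.481, -0.614]
ft_force: [0.2, 0.1, -0.3]
grip_width: 0.0513
[-0.25  0.   -0.59  0.98  0.    0.54]
shift [ 0.005  0.005 -0.437] turn [-0.000e+00  1.000e-03  1.001e+00]
```

```bash
python3 -m jog '0 0 0 0 0 0.15;0 0 0 0 0 0.3;0 0 0 0 0 0.45;0 0 0 0 0 0.6;0 0 -0.06 0 0 0.75;0 0 -0.15 0 0 0.9;0.005 0.005 -0.25 0 0 1;0.005 0.005 -0.34 0 0 1;0.005 0.005 -0.41 0 0 1;0.005 0.005 -0.437 0 0 1'
python3 -m jog '0.02 0 0 0 0 0;0.05 0 0 0 0 0;0.08 0 0 0 0 0;0.11 0 0 0 0 0;0.14 0 0 0 0 0;0.17 0 0 0 0 0;0.205 0 0 0 0 0;0.245 0 0 0 0 0;0.285 0 0 0 0 0;0.325 0 0 0 0 0'
python3 -m jog '0.045 0 0 0 0 0;0.09 0 0 0 0 0;0.135 0 0 0 0 0;0.18 0 0 0 0 0;0.225 0 0 0 0 0;0.27 0 0 0 0 0;0.315 0 0 0 0 0;0.36 0 0 0 0 0;0.395 0 0 0 0 0;0.42 0 0 0 0 0'
python3 - <<'E'
from h import *
b=r.capture("side")[130:290,300:460];a=r.capture("top")[110:270,250:410]
cv2.imwrite("pics/c7.png",np.hstack([cv2.resize(q,None,fx=2.5,fy=2.5,interpolation=2) for q in(b,a)])[...,::-1])
E
```

```text
clock: 21.48
ee_pos: [0.3342, -0.0831, 0.0101]
orientation: [-0.001, 1.573, 0.002]
ft_force: [-0.3, 0.8, -0.5]
grip_width: 0.0512
clock: 22.32
ee_pos: [0.417, -0.0842, 0.0121]
orientation: [-0.003, 1.571, 0.003]
ft_force: [-3.4, 0.8, 1.3]
grip_width: 0.0513
clock: 23.15
ee_pos: [0.5224, -0.0842, 0.0119]
orientation: [-0.003, 1.57, 0.003]
ft_force: [-1.3, -0.2, 1.7]
grip_width: 0.0513
```

View pics/c7.png

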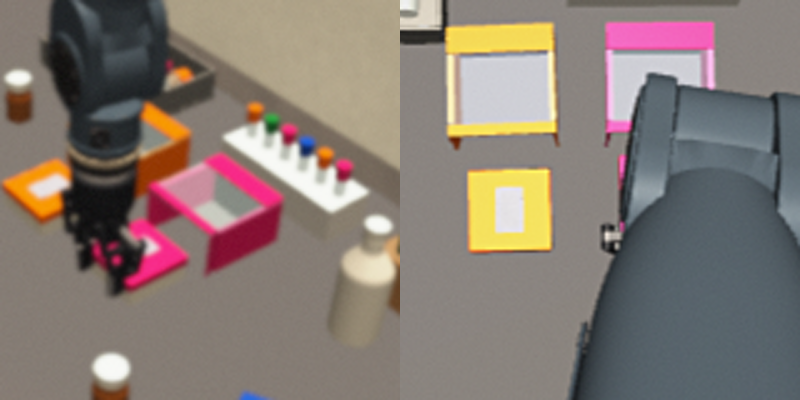

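The pink box, lined up, is just before the pink mouth (left-crop (140,255)). Its visible left edge at right-crop x≈620 gives y≈−0.04, as expected. Push on while vertical up to the roof limit, then back off and rise to tilt.

```bash
python3 -m jog '0.02 0.001 0 0 0 0;0.045 0.002 0 0 0 0;0.075 0.002 0 0 0 0;0.105 0.002 0 0 0 0;0.135 0.002 0 0 0 0;0.165 0.002 0 0 0 0;0.195 0.002 0 0 0 0;0.22 0.002 0 0 0 0;0.235 0.002 0 0 0 0;0.24 0.002 0 0 0 0'
python3 -m jog '-0.04 0 0 0 0 0;-0.1 0 0.03 0 0 0;-0.16 0 0.08 0 -0.1 0;-0.2 0 0.12 0 -0.25 0;-0.22 0 0.15 0 -0.4 0;-0.22 0 0.15 0 -0.55 0;-0.22 0 0.15 0 -0.7 0;-0.22 0 0.15 0 -0.85 0;-0.22 0 0.15 0 -1 0;-0.22 0 0.15 0 -1 0'
python3 - <<'E'
from h import *
s=r.state();print(np.round(s["joint_pos"],2),s["ee_pos"]);go((.56,-.0835,.013),tool(90,45))
E
```

```text
clock: 24.08
ee_pos: [0.5817, -0.0837, 0.012]
orientation: [-0.003, 1.571, 0.003]
ft_force: [-1.6, -1.2, 1.5]
grip_width: 0.0513
clock: 24.92
ee_pos: [0.5294, -0.0849, 0.0528]
orientation: [-0.003, 0.805, 0.003]
ft_force: [0.5, -0.5, -0.1]
grip_width: 0.0511
[-0.26  0.21 -1.13 -0.52  0.18 -0.2 ] [ 0.52939385 -0.08493343  0.05283946]
shift [ 0.122  0.006 -0.159] turn [ 0.002 -0.025 -0.005]
```

```bash
python3 -m jog '0.03 0.002 0 0 0 0;0.07 0.004 0 0 0 0;0.11 0.006 0 0 0 0;0.14 0.006 -0.01 0 0 0;0.16 0.006 -0.04 0 0 0;0.17 0.006 -0.08 0 0 0;0.175 0.006 -0.12 0 0 0;0.175 0.006 -0.15 0 0 0;0.175 0.006 -0.16 0 0 0;0.175 0.006 -0.16 0 0 0'
python3 - <<'E'
from h import *
s=r.state();print(np.round(s["joint_pos"],2),s["ee_pos"]);go((.60,-.0835,.013),tool(90,45))
b=r.capture("side")[150:290,330:470]
cv2.imwrite("pics/c8.png",cv2.resize(b,None,fx=4,fy=4,interpolation=2)[...,::-1])
E
```

```text
clock: 25.75
ee_pos: [0.5753, -0.0835, 0.0111]
orientation: [-0.003, 0.81, 0.003]
ft_force: [-0.6, -0.4, 0.6]
grip_width: 0.051
[-0.23  0.38 -1.09 -0.64  0.16 -0.17] [ 0.57530872 -0.0835206   0.01105142]
shift [0.099 0.    0.008] turn [ 0.001 -0.032 -0.005]
```

View pics/c8.png

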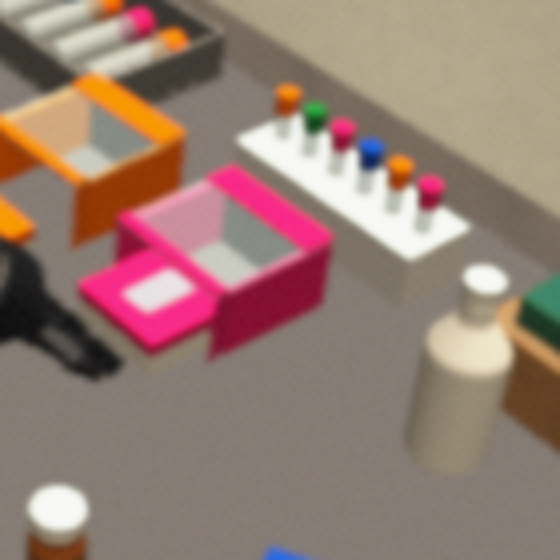

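The box (crop (150,300)) is half in the dock, and the tilted fingers are behind its tail. Push forward, slowing near the stop.

```bash
python3 -m jog '0.03 0 0.004 0 0 0;0.06 0 0.006 0 0 0;0.09 0 0.006 0 0 0;0.12 0 0.006 0 0 0;0.15 0 0.006 0 0 0;0.18 0 0.006 0 0 0;0.21 0 0.006 0 0 0;0.235 0 0.006 0 0 0;0.25 0 0.006 0 0 0;0.256 0 0.006 0 0 0'
python3 -m jog '0.004 0 0 0 0 0;0.007 0 0 0 0 0;0.01 0 0 0 0 0;0.013 0 0 0 0 0;0.016 0 0 0 0 0;0.019 0 0 0 0 0;0.022 0 0 0 0 0;0.024 0 0 0 0 0;0.024 0 0 0 0 0;0.024 0 0 0 0 0'
python3 - <<'E'
from h import *
s=r.state();print(np.round(s["joint_pos"],2),s["ee_pos"])
a=r.capture("side")[150:290,330:470]
cv2.imwrite("pics/c9.png",cv2.resize(a,None,fx=4,fy=4,interpolation=2)[...,::-1])
E
```

```text
clock: 26.63
ee_pos: [0.6389, -0.0837, 0.0132]
orientation: [-0.003, 0.809, 0.003]
ft_force: [-2.2, 0.0, 2.0]
grip_width: 0.0516
clock: 27.47
ee_pos: [0.6443, -0.0837, 0.0132]
orientation: [-0.003, 0.809, 0.003]
ft_force: [-0.7, -0.0, -1.2]
grip_width: 0.0515
[-0.19  0.42 -0.93 -0.53  0.13 -0.14] [ 0.64431724 -0.08368644  0.01321866]
```

View pics/c9.png

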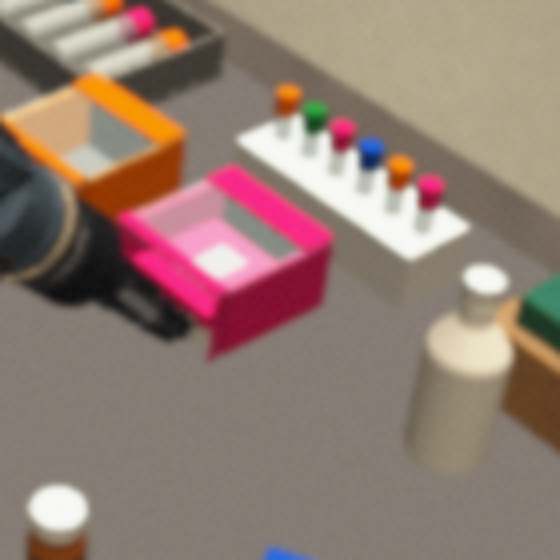

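```bash
python3 -m jog '0.004 0 0 0 0 0;0.008 0 0 0 0 0;0.012 0 0 0 0 0;0.015 0 0 0 0 0;0.018 0 0 0 0 0;0.02 0 0 0 0 0;0.022 0 0 0 0 0;0.024 0 0 0 0 0;0.024 0 0 0 0 0;0.024 0 0 0 0 0'
```

```text
clock: 28.35
ee_pos: [0.6504, -0.0837, 0.0133]
orientation: [-0.003, 0.809, 0.003]
ft_force: [0.2, 0.1, 0.2]
grip_width: 0.0513
```

Run:
```python
from h import *
# expected tail edge of a home box vs what is seen, side view
print("mouth-top L/R",pix("side",[(.64,-.03,.068),(.64,-.137,.068)]),"home lid tail",pix("side",[(.660,-.0385,.036),(.660,-.1285,.036)]))
im=r.capture("top");s=r.capture("side")
h=cv2.cvtColor(s,cv2.COLOR_RGB2HSV)
# white label centre through roof
m=(h[...,1]<70)&(h[...,2]>190);k=np.zeros_like(m);k[200:230,370:400]=m[200:230,370:400]
p=np.argwhere(k)[:,::-1];print(len(p),p.mean(0) if len(p) else 0,world("side",[p.mean(0)],.036) if len(p) else 0)
```

```text
mouth-top L/R [[360.4799432  205.39948493]
 [383.20094127 223.35425926]] home lid tail [[366.48315548 212.45925703]
 [385.35399216 227.48020831]]
105 [386.03809524 214.00952381] [[ 0.70590298 -0.08037974  0.036     ]]
```

```bash
python3 -m jog '0.002 0 0 0 0 0;0.004 0 0 0 0 0;0.006 0 0 0 0 0;0.008 0 0 0 0 0;0.01 0 0 0 0 0;0.012 0 0 0 0 0;0.012 0 0 0 0 0;0.012 0 0 0 0 0;0.012 0 0 0 0 0;0.012 0 0 0 0 0'
```

```text
clock: 29.28
ee_pos: [0.6533, -0.0837, 0.0132]
orientation: [-0.003, 0.809, 0.003]
ft_force: [-0.1, 0.4, -0.1]
grip_width: 0.0515
```

```bash
python3 -m jog '0.001 0 0 0 0 0;0.002 0 0 0 0 0;0.004 0 0 0 0 0;0.006 0 0 0 0 0;0.007 0 0 0 0 0;0.008 0 0 0 0 0;0.009 0 0 0 0 0;0.01 0 0 0 0 0;0.011 0 0 0 0 0;0.012 0 0 0 0 0'
```

```text
clock: 30.12
ee_pos: [0.6562, -0.0837, 0.0132]
orientation: [-0.003, 0.809, 0.003]
ft_force: [-2.8, -0.2, 1.5]
grip_width: 0.051
```

```bash
python3 -m jog '0.001 0 0 0 0 0;0.002 0 0 0 0 0;0.003 0 0 0 0 0;0.004 0 0 0 0 0;0.005 0 0 0 0 0;0.006 0 0 0 0 0;0.007 0 0 0 0 0;0.008 0 0 0 0 0;0.008 0 0 0 0 0;0.008 0 0 0 0 0'
```

```text
clock: 30.95
ee_pos: [0.6583, -0.0837, 0.0132]
orientation: [-0.003, 0.809, 0.003]
ft_force: [-1.2, 0.3, 2.1]
grip_width: 0.0514
```

```bash
python3 -m jog '0.001 0 0 0 0 0;0.002 0 0 0 0 0;0.003 0 0 0 0 0;0.004 0 0 0 0 0;0.005 0 0 0 0 0;0.006 0 0 0 0 0;0.007 0 0 0 0 0;0.008 0 0 0 0 0;0.008 0 0 0 0 0;0.008 0 0 0 0 0'
```

```text
clock: 31.78
ee_pos: [0.6585, -0.0836, 0.0128]
orientation: [-0.002, 0.811, 0.003]
ft_force: [-15.3, 0.5, 12.2]
grip_width: 0.051
```

Stop felt (15 N). Ease off, back out and rise while untilting toward the orange box.

```bash
python3 -m jog '-0.01 0 0 0 0 0;-0.04 0 0 0 0 0;-0.1 0 0 0 0 0;-0.17 0 0 0 0 0;-0.24 0 0 0 0 0;-0.32 0 0.03 0 0 0;-0.4 0 0.08 0 0.15 0;-0.48 0 0.14 0 0.3 0;-0.56 0 0.22 0 0.45 0;-0.64 0.04 0.3 0 0.6 0'
python3 - <<'E'
from h import *
im=r.capture("top");O=((10,120,120),(28,255,255))
print("orange",blob(im,*O,(255,172,340,225),.036));print("odock roof",blob(im,*O,(260,110,320,166),.068))
cv2.imwrite("pics/x3.png",im[...,::-1])
go((.478,.081,.10),tool(91.2));go((.478,.081,.012),tool(91.2))
E
```

```text
clock: 32.62
ee_pos: [0.525, -0.0804, 0.0631]
orientation: [-0.001, 1.08, 0.002]
ft_force: [0.5, 0.3, 0.0]
grip_width: 0.0512
orange (array([561.9,  82. ]), array([91. , 90.5]), 0.9, 859)
odock roof (array([699.7,  90.6]), array([123.9, 117.5]), 1.7, 664)
shift [-0.179  0.642  0.139] turn [-0.009  0.613  0.024]
shift [-0.179  0.642 -0.213] turn [-0.009  0.613  0.024]
```

```bash
python3 -m jog '-0.03 0.05 0.03 0 0.1 0;-0.06 0.12 0.05 0 0.2 0.01;-0.09 0.22 0.05 0 0.3 0.02;-0.09 0.33 0.05 0 0.4 0.027;-0.09 0.44 0.05 0 0.43 0.027;-0.09 0.54 0.05 0 0.43 0.027;-0.09 0.61 0.05 0 0.43 0.027;-0.09 0.62 0.05 0 0.43 0.027;-0.09 0.62 0.05 0 0.43 0.027;-0.09 0.62 0.05 0 0.43 0.027'
python3 - <<'E'
from h import *
go((.478,.0815,.012),tool(91.2));print(r.state()["joint_pos"].round(2))
E
```

```text
clock: 33.5
ee_pos: [0.5042, 0.0744, 0.0747]
orientation: [-0.013, 1.414, 0.023]
ft_force: [-0.5, 0.2, 0.2]
grip_width: 0.0512
shift [-0.105  0.028 -0.251] turn [-0.01   0.199 -0.003]
[ 0.16  0.22 -0.49  0.71 -0.02  0.13]
```

```bash
python3 -m jog '-0.04 0.01 0 0 0.05 0;-0.08 0.02 0 0 0.12 0;-0.105 0.028 0 0 0.199 0;-0.105 0.028 -0.03 -0.01 0.199 0;-0.105 0.028 -0.08 -0.01 0.199 0;-0.105 0.028 -0.14 -0.01 0.199 0;-0.105 0.028 -0.2 -0.01 0.199 0;-0.105 0.028 -0.24 -0.01 0.199 0;-0.105 0.028 -0.251 -0.01 0.199 0;-0.105 0.028 -0.251 -0.01 0.199 0'
python3 -m jog '0.02 0 0 0 0 0;0.05 0 0 0 0 0;0.08 0 0 0 0 0;0.11 0.002 0 0 0 0;0.14 0.006 0 0 0 0;0.17 0.01 0 0 0 0;0.2 0.014 0 0 0 0;0.225 0.018 0 0 0 0.01;0.24 0.02 0 0 0 0.01;0.245 0.02 0 0 0 0.01'
python3 - <<'E'
from h import *
im=r.capture("top");O=((10,120,120),(28,255,255))
try: print("orange",blob(im,*O,(255,166,345,225),.036))
except Exception: print("hid")
b=r.capture("side")[150:270,290:430];a=im[100:220,240:380]
cv2.imwrite("pics/c10.png",np.hstack([cv2.resize(q,None,fx=2.8,fy=2.8,interpolation=2) for q in(b,a)])[...,::-1])
E
```

```text
clock: 34.33
ee_pos: [0.4774, 0.0809, 0.0113]
orientation: [-0.017, 1.571, 0.017]
ft_force: [-0.2, 0.7, 0.3]
grip_width: 0.0508
clock: 35.17
ee_pos: [0.5401, 0.087, 0.0122]
orientation: [-0.024, 1.57, 0.025]
ft_force: [-2.3, 1.1, 2.4]
grip_width: 0.0514
orange (array([599.7,  48.3]), array([78.9, 13.1]), 2.6, 124)
```

View pics/c10.png

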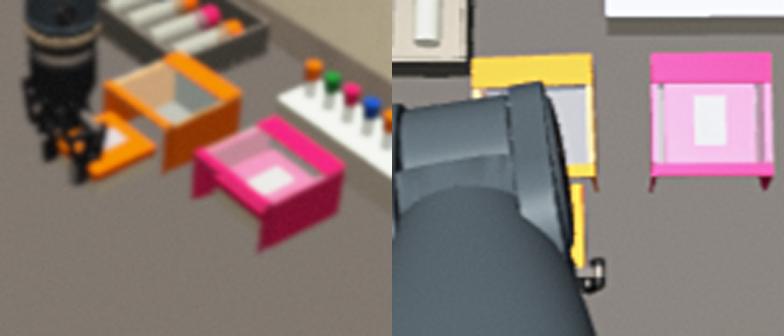

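The pink box sits deep in its dock (right-crop (711,120)). The orange box is lined up at its mouth, with its right edge at crop x≈580, so its centre is y≈0.087. Continue.

```bash
python3 -m jog '0.02 0.001 0 0 0 0;0.045 0.001 0 0 0 0;0.07 0.002 0 0 0 0;0.095 0.003 0 0 0 0;0.12 0.004 0 0 0 0;0.14 0.004 0 0 0 0;0.155 0.005 0 0 0 0;0.163 0.005 0 0 0 0;0.163 0.005 0 0 0 0;0.163 0.005 0 0 0 0'
python3 -m jog '-0.04 0 0 0 0 0;-0.1 0 0.03 0 0 0;-0.16 0 0.08 0 -0.1 0;-0.2 0 0.12 0 -0.25 0;-0.22 0 0.15 0 -0.4 0;-0.22 0 0.15 0 -0.55 0;-0.22 0 0.15 0 -0.7 0;-0.22 0 0.15 0 -0.85 0;-0.22 0 0.15 0 -1 0;-0.22 0 0.15 0 -1 0'
python3 - <<'E'
from h import *
s=r.state();print(np.round(s["joint_pos"],2));go((.573,.088,.013),tool(91.7,45,1.7))
E
```

```text
clock: 36.1
ee_pos: [0.5805, 0.088, 0.0124]
orientation: [-0.024, 1.57, 0.024]
ft_force: [1.1, -0.0, 0.2]
grip_width: 0.0515
clock: 36.93
ee_pos: [0.5282, 0.0892, 0.053]
orientation: [-0.029, 0.804, 0.012]
ft_force: [0.5, 0.7, -0.7]
grip_width: 0.0512
[ 0.28  0.21 -1.13 -0.51 -0.19  0.17]
shift [ 0.179 -0.005 -0.16 ] turn [ 0.028 -0.023  0.011]
```

```bash
python3 -m jog '0.03 -0.002 0 0 0 0;0.07 -0.004 0 0.01 0 0;0.11 -0.005 0 0.028 -0.02 0.011;0.14 -0.005 -0.01 0.028 -0.02 0.011;0.16 -0.005 -0.04 0.028 -0.02 0.011;0.17 -0.005 -0.08 0.028 -0.02 0.011;0.179 -0.005 -0.12 0.028 -0.02 0.011;0.179 -0.005 -0.15 0.028 -0.02 0.011;0.179 -0.005 -0.16 0.028 -0.02 0.011;0.179 -0.005 -0.16 0.028 -0.02 0.011'
python3 -m jog '0.03 0.001 0.004 0 0 0;0.06 0.002 0.004 0 0 0;0.09 0.003 0.004 0 0 0;0.12 0.004 0.004 0 0 0;0.15 0.005 0.004 0 0 0;0.18 0.005 0.004 0 0 0;0.21 0.006 0.004 0 0 0;0.24 0.007 0.004 0 0 0;0.26 0.008 0.004 0 0 0;0.27 0.008 0.004 0 0 0'
python3 -m jog '0.005 0 0 0 0 0;0.01 0 0 0 0 0;0.014 0 0 0 0 0;0.018 0 0 0 0 0;0.021 0.001 0 0 0 0;0.024 0.001 0 0 0 0;0.027 0.001 0 0 0 0;0.03 0.001 0 0 0 0;0.032 0.001 0 0 0 0;0.032 0.001 0 0 0 0'
```

```text
clock: 37.77
ee_pos: [0.575, 0.0881, 0.0109]
orientation: [-0.013, 0.795, 0.028]
ft_force: [0.4, 0.7, 0.0]
grip_width: 0.0514
clock: 38.6
ee_pos: [0.6425, 0.0903, 0.0129]
orientation: [-0.013, 0.792, 0.028]
ft_force: [-3.2, 0.2, 1.9]
grip_width: 0.051
clock: 39.43
ee_pos: [0.6497, 0.0905, 0.0127]
orientation: [-0.013, 0.793, 0.028]
ft_force: [-0.7, -0.3, -0.8]
grip_width: 0.0512
```

Gentle steps now.

```bash
python3 -m jog '0.002 0 0 0 0 0;0.004 0 0 0 0 0;0.006 0 0 0 0 0;0.008 0 0 0 0 0;0.01 0 0 0 0 0;0.012 0 0 0 0 0;0.014 0 0 0 0 0;0.015 0 0 0 0 0;0.016 0 0 0 0 0;0.016 0 0 0 0 0'
```

```text
clock: 40.27
ee_pos: [0.6537, 0.0905, 0.0128]
orientation: [-0.013, 0.793, 0.028]
ft_force: [-1.2, 0.2, -1.5]
grip_width: 0.0511
```

```bash
python3 -m jog '0.001 0 0 0 0 0;0.002 0 0 0 0 0;0.003 0 0 0 0 0;0.004 0 0 0 0 0;0.005 0 0 0 0 0;0.006 0 0 0 0 0;0.007 0 0 0 0 0;0.008 0 0 0 0 0;0.008 0 0 0 0 0;0.008 0 0 0 0 0'
```

```text
clock: 41.1
ee_pos: [0.6557, 0.0905, 0.0128]
orientation: [-0.013, 0.793, 0.028]
ft_force: [-1.3, 0.2, -0.1]
grip_width: 0.0513
```

```bash
python3 -m jog '0.001 0 0 0 0 0;0.002 0 0 0 0 0;0.003 0 0 0 0 0;0.004 0 0 0 0 0;0.005 0 0 0 0 0;0.006 0 0 0 0 0;0.006 0 0 0 0 0;0.006 0 0 0 0 0;0.006 0 0 0 0 0;0.006 0 0 0 0 0'
```

```text
clock: 41.93
ee_pos: [0.6566, 0.0905, 0.0127]
orientation: [-0.013, 0.793, 0.028]
ft_force: [-5.5, 0.3, 3.5]
grip_width: 0.0513
```

```bash
python3 -m jog '0.001 0 0 0 0 0;0.002 0 0 0 0 0;0.003 0 0 0 0 0;0.004 0 0 0 0 0;0.004 0 0 0 0 0;0.004 0 0 0 0 0;0.004 0 0 0 0 0;0.004 0 0 0 0 0;0.004 0 0 0 0 0;0.004 0 0 0 0 0'
```

```text
clock: 42.77
ee_pos: [0.6568, 0.0905, 0.0126]
orientation: [-0.013, 0.794, 0.029]
ft_force: [-13.6, -0.3, 10.4]
grip_width: 0.051
```

Stop felt (14 N, advancing only 0.2 mm). Ease off, back out, rise and look.

```bash
python3 -m jog '-0.01 0 0 0 0 0;-0.04 0 0 0 0 0;-0.1 0 0 0 0 0;-0.17 0 0 0 0 0;-0.24 0 0 0 0 0;-0.32 0 0.03 0 0 0;-0.4 0 0.08 0 0.15 0;-0.48 0 0.14 0 0.3 0;-0.56 0 0.22 0 0.45 0;-0.6 0 0.3 0 0.6 0'
python3 -m jog '-0.1 0 0.1 0 0.1 0;-0.2 0 0.2 0 0.2 0;-0.3 0 0.3 0 0.3 0;-0.4 0 0.4 0 0.4 0;-0.5 0 0.5 0 0.4 0;-0.6 0 0.6 0 0.4 0;-0.6 0 0.6 0 0.4 0;-0.6 0 0.6 0 0.4 0;-0.6 0 0.6 0 0.4 0;-0.6 0 0.6 0 0.4 0'
python3 - <<'E'
from h import *
im=r.capture("top");b=r.capture("side")
print("stop-line/tail px expected: pink tail",pix("top",[(.66,-.0385,.036),(.66,-.1285,.036)]).round(1).tolist(),"orange tail",pix("top",[(.6578,.135,.036),(.6605,.045,.036)]).round(1).tolist())
def label(roi):
    h=cv2.cvtColor(im,cv2.COLOR_RGB2HSV);m=(h[...,1]<45)&(h[...,2]>200);x0,y0,x1,y1=roi
    p=np.argwhere(m[y0:y1,x0:x1])[:,::-1]+[x0,y0];return len(p),world("top",p.mean(0),.036).round(4)
print("labels",label((335,128,375,160)),label((272,128,312,160)))
a=im[95:265,150:490];cv2.imwrite("pics/c11.png",np.vstack([cv2.resize(a,(600,300),interpolation=2),cv2.resize(b[100:250,200:500],(600,300),interpolation=2)])[...,::-1])
E
```

```text
clock: 43.6
ee_pos: [0.5271, 0.0911, 0.062]
orientation: [-0.01, 1.053, 0.031]
ft_force: [1.0, -0.2, -1.6]
grip_width: 0.0513
clock: 44.43
ee_pos: [0.3795, 0.0913, 0.2105]
orientation: [-0.005, 1.364, 0.033]
ft_force: [0.1, 1.0, 0.2]
grip_width: 0.0512
stop-line/tail px expected: pink tail [[337.3, 158.5], [369.8, 158.3]] orange tail [[274.8, 159.5], [307.2, 158.4]]
labels (286, array([[ 0.705 , -0.0769,  0.036 ]])) (280, array([[0.7034, 0.0787, 0.036 ]]))
```

View pics/c11.png

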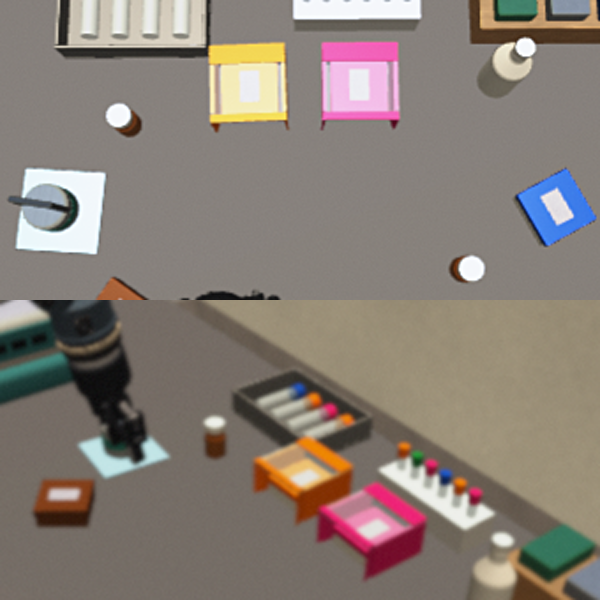

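Both boxes sit inside their docks: labels at top-crop (249,86) and (359,85). The can is upright on the pad at (47,207), and the jars, bottle and blue box are in place. Hand in.

Run:
```python
from h import *
im=r.capture("top");print("blue",blob(im,(105,120,80),(125,255,255),(435,185,495,240),.036));print(r.state()["ft_force"]);print(r.close_job())
```

```text
blue (array([ 510.4, -383.5]), array([89.6, 90.9]), 28.1, 878)
[ 0.03180814  0.59565295 -0.67900154]
the job is handed in; nothing more can be done
None
```

The job is done and handed in at about 44.5 s of the 72 s allowed; the hand-in reported no verdict.

- **Can:** I lifted it off the pink box by its handle. It stands upright on the pad, measured about 4 mm from the centre.
- **Order:** I slid the orange box sideways to the front of its dock before docking the pink one, because it blocked the pink lane. The pink box went home first, then the orange.
- **Boxes:** Each was pushed until I felt the stop (15 N for pink, 14 N for orange), then I eased off and backed out. The lid labels were measured at x = 0.705 (pink) and 0.703 (orange), which match the home positions of 0.705 and 0.703.
- **Left alone:** The blue box measured within 0.1 mm of its starting place. The jars and wash bottle look unmoved in the last pictures. The gripper was clear and touching nothing.
- **Check that disagreed:** The labels' sideways positions read 6–12 mm off the dock centre lines. I put this down to pale dock-wall pixels caught in the measurement, since the pictures show both boxes centred.

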